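Trip-test the power box and check its contact with the tester

TASK

Check the grey power box on the work table: press its yellow test button fully in so that the red lever drops on its own, let the button come back out, and lift the lever back up until it stays up by itself. Then take the orange tester out of its wooden stand and hold it upright with its steel tip on the middle of the green-ringed brass contact, gently pressing that sprung contact about half-way in. Finish while still holding the tester there, steady, and leave the tape roll, the label roll and the mug where they are.

Things in the scene. Friction and masses are not known exactly. Their poses are not given: they have to be found in the camera images.
- power_box: Grey plastic power box, fixed to the table, 200 (x) x 260 (y) x 70 (z) mm; origin at the centre of its underside on the table. In its own frame: test button at x 0, y +80; lever pivot at x +20, y 0, z 55; brass contact at x -20, y -85 mm. The two round blue-rimmed sockets on its top at x +68 mm are capped and only decoration, flush to 4 mm.
- button_top (a point): Centre of the top face of the round yellow test button, 28 mm across, standing 14 mm above the box's top (84 mm above the table) when out. It is pushed straight down.
- test_button (a joint): Travel of the test button in m: 0 out, 0.007 fully in. A spring returns it; 1.5 N starts it and 5 N holds it fully in. Inside the box it tips the lever: when it is nearly fully in (past about 0.0055), the lever passes its balance point and drops by its own weight in about half a second.
- lever_tip (a point): Middle of the red grip bar (12 x 36 x 16 mm, long side along the box's y) at the end of the lever, 62 mm from the pivot; the black lever stem below it is 16 mm wide. Up: it leans 20 degrees past vertical to the box's +x side, 43 mm above the box's top. Dropped: it leans 43 degrees to the box's -x side (towards the robot), 30 mm above the box's top and 42 mm to the -x side of the pivot.
- lever (a joint): Lever angle in rad about the box's y: 0 up (on), 1.10 dropped (tripped), vertical at 0.35. It turns almost freely and is held by its own weight at either end; a finger put against the -x face of the dropped bar and moved up and towards the box's +x along the bar's arc, past vertical, raises it (button out); a purely level push jams by friction.
- contact_top (a point): Centre of the flat top of the round brass contact, 20 mm across, on a black disc in a green ring 44 mm across; its top stands 14 mm above the box's top (84 mm above the table) when out. It is pushed straight down.
- contact (a joint): Travel of the brass contact in m: 0 out, 0.008 fully in (the stop). Sprung: 1.2 N starts it, 3.6 N at half-way, 6 N fully in.
- stand: Wooden stand for the tester, fixed to the table, 70 x 70 x 54 mm; origin at the centre of its underside. The tester's steel shaft goes down a 13 mm hole and its handle sits 10 mm deep in a 24 mm square pocket in the top, sides along the stand's x and y. The stand may be to the left or the right of the box.
- tester_grip (a point): Centre of the handle of the loose tester (50 to 150 g). The handle is 20 x 20 mm square, 80 mm long along the tester's z, orange with black bands; above this point it goes on 40 mm. In the stand it is 84 mm above the table and the handle's sides are along the stand's x and y. The tester's z runs from tip to handle (up).
- tester_tip (a point): End of the tester's steel tip (flat, 6 mm across), 80 mm below the handle's centre along the tester's z; the steel shaft is 40 mm long. z axis as the tester's.
- tape_roll_mid (a point): Middle of a loose roll of cream packing tape lying flat, 100 mm across, 48 mm high; stands on the other side of the box from the stand. Leave it.
- label_roll_mid (a point): Middle of a loose white label roll standing on end, 84 mm across, 60 mm high. Leave it.
- mug_mid (a point): Middle of a loose blue mug, 80 mm across with a handle, 90 mm high. Leave it.
Things that resemble listed ones, but are neither listed nor needed, are in the scene too. What is meant by the part that bears tester_grip is not white, and is the smaller of those in its own colour. Leave any purple look-alike of the stand alone.

How it is judged:
By the outcome, as a careful person would: the job done as asked, in the order asked, and still so for the second after the job is handed in, while the arm keeps its last pose, push and grip.
It also fails if it takes over 67 s, if anything falls off the work surface, if the arm or the gripper's body presses on something with over 40 N, if the wrist force passes 120 N, or if a joint passes its speed limit or range.

ROBOT

A 6-joint arm with a two-finger parallel gripper is mounted at the origin on the work surface. World frame = base frame: x ahead of the robot, y to its left, z up, the work surface at z = 0. Lengths are in m, angles in rad, forces in N, time in s.
With the tool pointing down it reaches from about 0.25 to 0.85 m from the base axis. Payload 12.5 kg.
Tool frame: the origin (TCP) lies on the centre line of the jaws, within the pads' length; the fingertips stand bot.tip_reach ahead of it and the grasp point (between the pads) lies 5 mm behind it (bot.tip_reach is the distance from the TCP to the fingertips, in m); z points along the fingers, y is the line along which they close (so a half turn about z gives the same grasp; the last joint's range is limited). The gripper opens to 93 mm and grips with 3 to 60 N. Pads are 15 mm wide; open, the fingers measure 128 mm over their backs; the gripper's body (75 mm by 188 mm) begins 65 mm behind the grasp point.
Start: joints at [1.089, 0.351, 1.652, -0, 1.139, -0.085], TCP at [0.213, 0.507, 0.233] pointing down, gripper open.
Joint ranges: [-2.75, 2.75], [-0.79, 2.1], [0.01, 2.65], [-1.57, 4.71], [0.07, 3.14], [-2.87, 2.87]. Speed limits (rad/s): [2.22, 2.22, 2.79, 3.14, 3.14, 3.14].

INTERFACE

Orientations are given as a unit quaternion [w, x, y, z].
In Python, from bench import bot gives the robot as it stands.
- The arm moves only by the shell command python3 -m crank 'ROWS' [FORCE]. ROWS is JSON, a list of rows, each a list of 7 numbers: the closure in counts, from 0 (fully open) to 255 (shut), then the shift along the world's x, y, z in units of 250 mm (1.0 is 250 mm), then the turn, a rotation vector about the world's x, y, z in units of 0.5 rad (1.0 is 0.5 rad). In form: [[grip, dx, dy, dz, wx, wy, wz], ...]. A call has 1 to 8 rows; each row is the pose to reach, as a shift and turn from the pose commanded when the call began; what a row does not reach only later rows make up. A row lasts 1/10 s, in which the tool goes at most 50 mm and 8.59 degrees, less where a joint would pass 70% of its speed; a pose out of reach is approached as far as the arm can. A call with a number of a shift or a turn outside -1 to 1 is refused whole. A call with a gripper value outside its range is refused whole. The fingers move at their own pace and stop on an object; FORCE is the grip in N (left out, the last holds). Time passes only in rows, so rows that repeat a pose let the fingers close. It gives the time, the measured TCP pose, the force, the opening and the grip force at its end, in the units of the state.
- bot.read_state(): the state, without advancing time (a new reading comes with each control period).
- bot.read_camera(name): name is "scene" or "top" or "wrist"; returns a dict with "color" (400x640x3 uint8, red, green, blue), "fx", "fy", "cx", "cy" (pixels), "extrinsics" (4x4, takes a point from camera to world coordinates). Camera axes: x right, y up, looking along -z (the intrinsics and any distortion apply to the point x, -y, -z); pixel columns grow to the right and rows downward; lengths in m; the calibration is good to about 2 mm. A picture is of the moment at which its call begins. There is no depth.
- bot.close_job(): hands the job in; it is judged then, once.
The state is a dict: "time_s": time; "qpos": joint angles; "qvel": joint speeds; "joint_torque": joint torques, N m; "eef_pos": TCP position; "orientation": TCP orientation; "force": force on the tool from outside, world axes, zero at the start; "moment": the same for the moment, N m; "gripper_width": finger opening in m; "gripper_force": force on a finger pad.
Only numpy, scipy, OpenCV 4.12 (cv2) and the standard library are available. Lean on these libraries where they do the work, as an engineer would, in place of code of your own. Each camera call takes 0.05 s, during which the arm holds its last target. There are 200 camera calls.

## Working session

There is one attempt and no reset: what is moved stays moved. The work goes in short steps, Python scripts to look and compute and a shell command to move; the robot and the scene stay as the last step left them, time stands still between calls to the robot, and variables do not carry over. Pictures are saved under pics/ and viewed, at most 10 in all, crops included, and the job is handed in when it is done.

```bash
ls; mkdir -p pics
python3 - <<'E'
from bench import bot
import cv2, numpy as np
s=bot.read_state(); print(s, bot.tip_reach)
ims=[]
for n in ("top","scene"):
    c=bot.read_camera(n); print(n,c["fx"],c["fy"],c["cx"],c["cy"],c["extrinsics"].tolist() if hasattr(c["extrinsics"],'tolist') else c["extrinsics"], [k for k in c])
    cv2.imwrite(f"pics/{n}0.png",c["color"][:,:,::-1])
E
```

```text
pics
{'time_s': 0.0, 'qpos': array([ 1.08938054e+00,  3.51238086e-01,  1.65242902e+00, -2.21751944e-06,
        1.13913303e+00, -8.45892216e-02]), 'qvel': array([-0.00013754, -0.00160743, -0.00124414, -0.0023402 ,  0.00085451,
        0.00037819]), 'joint_torque': array([-2.49942634e-03, -4.97314274e+01, -2.85253018e+01,  6.98639592e-02,
        2.57056364e-02, -1.17613340e-04]), 'eef_pos': array([0.21238471, 0.50696996, 0.23209855]), 'orientation': array([-1.67621735e-04,  1.97113501e-01,  9.80380489e-01, -5.80005583e-04]), 'force': array([ 0.14473261,  0.28607574, -0.27686358]), 'moment': array([-0.00024062,  0.04685325,  0.00534277]), 'gripper_force': 0.0, 'gripper_width': 0.09310283246943135} 0.014
top 426.3560323327523 426.3560323327523 320.5476254010973 207.3313441474846 [[0.008013478553291466, 0.9980426098174353, -0.0620220376179206, 0.475268865181902], [-0.999534752452204, 0.009819945823205627, 0.02887641432624203, 0.017897255792694747], [0.02942894496558497, 0.06176178149011026, 0.9976569648658703, 1.1703439393339208], [0.0, 0.0, 0.0, 1.0]] ['color', 'fx', 'fy', 'cx', 'cy', 'extrinsics']
scene 361.33638446508934 361.33638446508934 329.86664483818356 193.50531055944185 [[0.6620619883636344, -0.546524559153342, 0.5128204654713345, 0.956728605380661], [0.7494370878440393, 0.4866620251969978, -0.44889210796693985, -0.38742844350390293], [-0.004239684874700553, 0.6815210777909971, 0.7317862021101254, 0.73956379380944], [0.0, 0.0, 0.0, 1.0]] ['color', 'fx', 'fy', 'cx', 'cy', 'extrinsics']
```

View pics/top0.png

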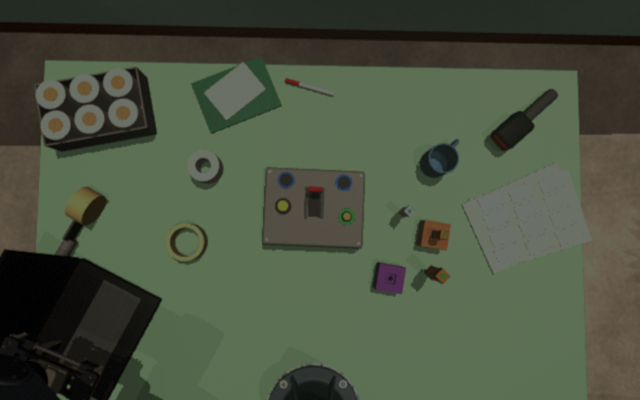

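View pics/scene0.png

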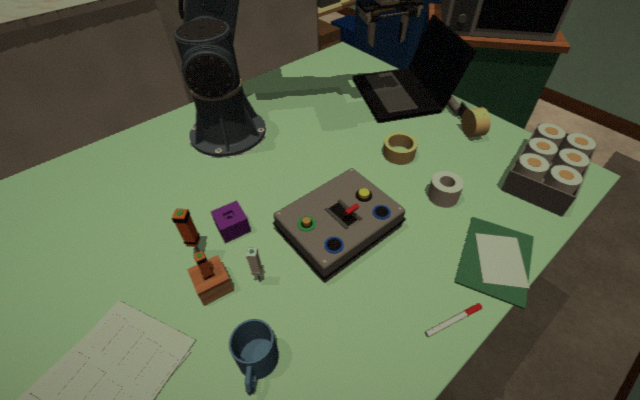

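The top view shows the box with yellow button (283,206), green contact (347,216), red lever (315,190). The stand with the small orange tester is at (434,235); the look-alikes are a larger orange tester (437,273), a white one (405,211) and a purple stand (391,278). The scene view agrees with this, and the lever is up.

```bash
cat > h.py <<'E'
from bench import bot
import cv2, numpy as np
def ray(c,u,v):
    d=np.array([(u-c["cx"])/c["fx"],-(v-c["cy"])/c["fy"],-1.]); E=np.array(c["extrinsics"])
    return E[:3,3],E[:3,:3]@d
def onplane(c,u,v,z):
    o,d=ray(c,u,v); return o+d*(z-o[2])/d[2]
def tri(c1,p1,c2,p2):
    o1,d1=ray(c1,*p1);o2,d2=ray(c2,*p2)
    t=np.linalg.lstsq(np.c_[d1,-d2],o2-o1,rcond=None)[0]
    a,b=o1+t[0]*d1,o2+t[1]*d2
    return (a+b)/2,np.linalg.norm(a-b)
def blobs(c,lo,hi,roi,minA=8):
    x0,y0,x1,y1=roi
    h=cv2.cvtColor(c["color"],cv2.COLOR_RGB2HSV)
    m=np.zeros(h.shape[:2],np.uint8); m[y0:y1,x0:x1]=cv2.inRange(h,lo,hi)[y0:y1,x0:x1]
    cs,_=cv2.findContours(m,cv2.RETR_EXTERNAL,cv2.CHAIN_APPROX_NONE)
    out=[]
    for k in sorted(cs,key=cv2.contourArea,reverse=True):
        if cv2.contourArea(k)<minA: continue
        x,y,w,hh=cv2.boundingRect(k); out.append((np.array([x+(w-1)/2,y+(hh-1)/2]),cv2.contourArea(k),cv2.minAreaRect(k),k))
    return out
E
python3 - <<'E'
from h import *
t=bot.read_camera("top"); s=bot.read_camera("scene")
def show(n,c,lo,hi,roi,z):
    for p,a,r,k in blobs(c,lo,hi,roi)[:4]:
        print(n,p,a,"rect",np.round(r[0],1),np.round(r[1],1),round(r[2],1),"world",onplane(c,*p,z).round(4))
for c,nm,R in ((t,"T",(255,160,375,255)),(s,"S",(265,165,410,275))):
    show(nm+" yellow",c,(22,110,60),(34,255,255),R,.084)
    show(nm+" green",c,(45,130,50),(80,255,255),R,.070)
    show(nm+" blue",c,(105,110,30),(130,255,255),R,.072)
    show(nm+" red",c,(0,150,60),(6,255,255),R,.113)
show("T stand",t,(5,100,60),(18,255,255),(410,212,460,255),.054)
show("S stand",s,(5,100,60),(18,255,255),(185,245,240,305),.054)
# box outline
h=cv2.cvtColor(t["color"],cv2.COLOR_RGB2HSV)
print(h[240,340],h[180,330],h[150,310],h[235,434],h[227,434],h[245,430], h[240,420])
a=np.hstack([cv2.resize(t["color"][195:295,370:470],None,fx=4,fy=4),cv2.resize(s["color"][200:310,165:275],(400,400))])
cv2.imwrite("pics/crop1.png",cv2.convertScaleAbs(a[:,:,::-1],alpha=1.8))
E
```

```text
T yellow [282.5 205. ] 87.0 rect [282.5 205. ] [10. 11.] 90.0 world [0.5478 0.0835 0.084 ]
T yellow [346.5 215.5] 41.0 rect [346.5 215.5] [7. 7.] 90.0 world [ 0.5225 -0.0801  0.084 ]
T green [346. 216.] 155.0 rect [346. 216.] [14. 14.] 90.0 world [ 0.5218 -0.08    0.07  ]
T blue [285.5 179.5] 182.0 rect [285.5 179.5] [15. 15.] 90.0 world [0.6148 0.0774 0.072 ]
T blue [343.5 182. ] 174.5 rect [343.5 182. ] [14. 15.] 90.0 world [ 0.61  -0.073  0.072]
T red [314.5 189. ] 51.0 rect [314.5 189. ] [ 4. 13.] 90.0 world [0.5866 0.0027 0.113 ]
S yellow [363.5 192. ] 70.0 rect [363.5 192. ] [ 8. 11.] 90.0 world [0.5491 0.0806 0.084 ]
S green [306.  223.5] 64.0 rect [306.  223.5] [16. 13.] 0.0 world [ 0.5224 -0.0824  0.07  ]
S blue [334.  244.5] 218.0 rect [334.  244.5] [15. 18.] 90.0 world [ 0.6116 -0.074   0.072 ]
S blue [381.  211.5] 168.5 rect [381.  211.5] [13. 16.] 90.0 world [0.6153 0.0749 0.072 ]
S red [351.5 208.5] 62.5 rect [351.5 208.6] [ 5.5 14.9] 60.9 world [0.5855 0.0028 0.113 ]
T stand [435.  234.5] 644.5 rect [435.1 234.7] [26.5 26.4] 8.7 world [ 0.4759 -0.3167  0.054 ]
S stand [210.  279.5] 1272.5 rect [210.  279.5] [39.4 35.3] 63.4 world [ 0.4941 -0.3226  0.054 ]
S stand [199. 256.] 77.0 rect [199.  255.5] [ 8.9 10.3] 63.4 world [ 0.4248 -0.312   0.054 ]
[21 49 83] [19 50 86] [ 50  66 112] [ 14 148  38] [ 14 157 104] [ 14 157  83] [ 19 124  35]
```

View pics/crop1.png

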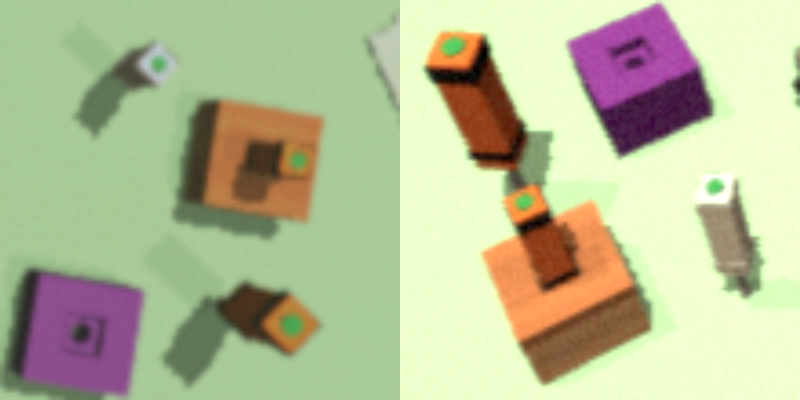

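The crop shows the small orange tester's green end dot at top pixel (444.5,235) and scene pixel (198.8,255.6). The larger orange one stands outside the stand, so the one in the stand is the target.

```bash
python3 -m crank '[[255,0.67,-0.85,0,0,0,0.72],[255,0.67,-0.85,0,0,0,0.72],[255,0.67,-0.85,0,0,0,0.72],[255,0.67,-0.85,0,0,0,0.72],[255,0.67,-0.85,0,0,0,0.72],[255,0.67,-0.85,0,0,0,0.72],[255,0.67,-0.85,0,0,0,0.72]]' 20
python3 - <<'E'
from h import *
t=bot.read_camera("top"); s=bot.read_camera("scene")
g=[]
for c,R in ((t,(438,228,452,242)),(s,(190,248,208,262))):
    b=blobs(c,(40,110,50),(80,255,255),R,1); print([ (x[0],x[1]) for x in b]); g.append(b[0][0])
print("tester top tri",tri(t,g[0],s,g[1]),"T",onplane(t,*g[0],.124),"S",onplane(s,*g[1],.124))
for x,y in((220/4,98/4),(325/4,118/4),(307/4,221/4),(203/4,203/4)):
    print(onplane(t,370+x,195+y,.054).round(4))
E
```

```text
time_s: 0.9
eef_pos: [0.3817, 0.2925, 0.2326]
orientation: [0.0, 0.02, 1.0, -0.0]
force: [-0.5, 0.4, 0.0]
gripper_width: 0.0417
gripper_force: 0.0
[(array([444. , 234.5]), 5.0)]
[(array([198.5, 255. ]), 5.5)]
tester top tri (array([ 0.47583963, -0.31886057,  0.12305809]), np.float64(0.0009195801421494375)) T [ 0.47605294 -0.31813072  0.124     ] S [ 0.4762637  -0.31933846  0.124     ]
[ 0.5152 -0.2904  0.054 ]
[ 0.5026 -0.3602  0.054 ]
[ 0.4348 -0.3475  0.054 ]
[ 0.4461 -0.2787  0.054 ]
```

```bash
python3 -m crank '[[255,0.667,-0.842,-0.44,0,0,0],[255,0.667,-0.842,-0.44,0,0,0],[255,0.667,-0.842,-0.44,0,0,0],[255,0.667,-0.842,-0.44,0,0,0],[255,0.667,-0.842,-0.44,0,0,0],[255,0.667,-0.842,-0.44,0,0,0],[255,0.667,-0.842,-0.44,0,0,0],[255,0.667,-0.842,-0.48,0,0,0]]'
```

```text
time_s: 1.8
eef_pos: [0.5471, 0.0852, 0.1128]
orientation: [0.0, 0.018, 1.0, 0.0]
force: [-0.0, 0.5, -0.8]
gripper_width: 0.0008
gripper_force: 0.0
```

```bash
python3 -m crank '[[255,0.003,-0.008,-0.05,0,0,0],[255,0.003,-0.008,-0.068,0,0,0],[255,0.003,-0.008,-0.08,0,0,0],[255,0.003,-0.008,-0.08,0,0,0]]'
```

```text
time_s: 2.2
eef_pos: [0.5471, 0.0831, 0.0926]
orientation: [-0.0, 0.018, 1.0, 0.0]
force: [-2.1, 2.5, 3.7]
gripper_width: 0.0003
gripper_force: 2.1
```

```bash
python3 -m crank '[[255,0,0,-0.01,0,0,0],[255,0,0,-0.01,0,0,0],[255,0,0,-0.01,0,0,0],[255,0,0,-0.01,0,0,0]]'
python3 - <<'E'
from h import *
s=bot.read_camera("scene"); t=bot.read_camera("top")
for c,R in((t,(255,160,375,255)),(s,(265,165,410,275))): print([(b[0],b[1]) for b in blobs(c,(0,150,60),(6,255,255),R)])
print(bot.read_state()["force"])
E
```

```text
time_s: 2.6
eef_pos: [0.5475, 0.0827, 0.0912]
orientation: [0.0, 0.018, 1.0, 0.0]
force: [-5.1, 3.6, 12.8]
gripper_width: 0.0004
gripper_force: 6.3
[]
[(array([333.5, 197. ]), 74.0)]
[-5.41662867  3.8283786  13.01873671]
```

```bash
python3 -m crank '[[255,0,0,0.2,0,0,0],[255,0,0,0.2,0,0,0],[255,-0.22,-0.316,0.2,0,0,0],[255,-0.22,-0.316,0.2,0,0,0],[255,-0.22,-0.316,0.2,0,0,0],[255,-0.22,-0.316,0.2,0,0,0],[255,-0.22,-0.316,0.06,0,0,0],[255,-0.22,-0.316,0.06,0,0,0]]'
python3 - <<'E'
from h import *
s=bot.read_camera("scene"); t=bot.read_camera("top")
for c,R in((t,(255,160,375,255)),(s,(265,165,410,275))): print([(b[0],b[1]) for b in blobs(c,(0,150,60),(6,255,255),R)],[(b[0],b[1]) for b in blobs(c,(22,110,60),(34,255,255),R)])
print(bot.read_state()["force"],bot.read_state()["eef_pos"])
a=np.hstack([cv2.resize(t["color"][155:255,265:365],None,fx=4,fy=4),cv2.resize(s["color"][140:250,290:400],(400,400))])
cv2.imwrite("pics/crop2.png",cv2.convertScaleAbs(a[:,:,::-1],alpha=1.8))
E
```

```text
time_s: 3.5
eef_pos: [0.4913, 0.004, 0.1025]
orientation: [-0.002, 0.018, 1.0, 0.0]
force: [-0.8, 0.2, -0.4]
gripper_width: 0.0006
gripper_force: 0.0
[] [(array([280. , 204.5]), 34.5)]
[(array([333., 197.]), 85.0)] [(array([363.5, 192. ]), 68.0)]
[-0.48611456  0.8054132  -0.08903988] [0.49275812 0.00385769 0.10518244]
```

View pics/crop2.png

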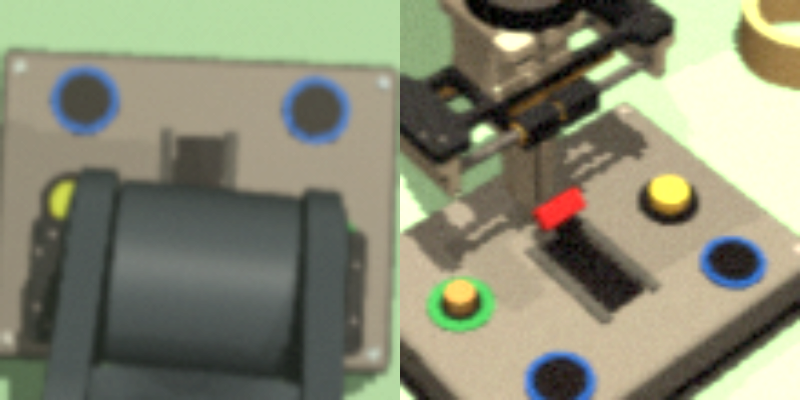

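The lever is dropped (red bar near crop (560,208)), the button is out, and the closed fingers stand on its -x side. I'll raise it along its arc next.

```bash
python3 -m crank '[[255,0.044,0,0,0,0,0],[255,0.07,0,0.022,0,0,0],[255,0.097,0,0.042,0,0,0],[255,0.119,0,0.056,0,0,0],[255,0.14,0,0.068,0,0,0],[255,0.163,0,0.077,0,0,0],[255,0.186,0,0.084,0,0,0],[255,0.186,0,0.084,0,0,0]]'
python3 - <<'E'
from h import *
s=bot.read_camera("scene")
print([(b[0],b[1]) for b in blobs(s,(0,150,60),(6,255,255),(265,165,410,275))])
E
```

```text
time_s: 4.4
eef_pos: [0.5398, 0.0032, 0.1263]
orientation: [0.0, 0.018, 1.0, -0.0]
force: [-0.7, 0.1, -0.4]
gripper_width: 0.0003
gripper_force: 0.0
[(array([342.5, 200.5]), 79.0)]
```

```bash
python3 -m crank '[[255,0.024,0,0.005,0,0,0],[255,0.048,0,0.008,0,0,0],[255,0.072,0,0.003,0,0,0],[255,0.094,0,-0.002,0,0,0],[255,0.094,0,-0.002,0,0,0],[255,0.094,0,-0.002,0,0,0],[255,0.0,0,0.03,0,0,0],[255,-0.06,0,0.1,0,0,0]]'
python3 - <<'E'
from h import *
s=bot.read_camera("scene")
print([(b[0],b[1]) for b in blobs(s,(0,150,60),(6,255,255),(265,165,410,275))])
E
```

```text
time_s: 5.25
eef_pos: [0.522, 0.0034, 0.1501]
orientation: [-0.002, 0.018, 1.0, 0.0]
force: [0.6, 0.3, -0.0]
gripper_width: 0.0003
gripper_force: 0.0
[(array([351.5, 208.5]), 56.0)]
```

```bash
python3 -m crank '[[255,-0.04,0,0.2,0,0,-0.266],[100,-0.1,-0.2,0.4,0,0,-0.266],[100,-0.194,-0.7,0.4,0,0,-0.266],[100,-0.194,-1.0,0.4,0,0,-0.266],[100,-0.194,-1.0,0.4,0,0,-0.266],[100,-0.194,-1.0,0.4,0,0,-0.266],[100,-0.194,-1.0,0.4,0,0,-0.266],[100,-0.194,-1.0,0.4,0,0,-0.266]]'
python3 -m crank '[[100,0,-0.29,0,0,0,0],[100,0,-0.29,0,0,0,0],[100,0,-0.29,0,0,0,0],[100,0,-0.29,-0.2,0,0,0],[100,0,-0.29,-0.2,0,0,0]]'
python3 - <<'E'
from h import *
w=bot.read_camera("wrist"); print(bot.read_state()["eef_pos"])
b=blobs(w,(40,110,50),(80,255,255),(0,0,640,400),20); print([(x[0],x[1]) for x in b[:4]])
for x in b[:4]: print(onplane(w,*x[0],.124))
cv2.imwrite("pics/w1.png",cv2.convertScaleAbs(w["color"][:,:,::-1],alpha=1.6))
E
```

```text
time_s: 6.1
eef_pos: [0.4752, -0.2491, 0.251]
orientation: [0.0, 0.086, 0.996, -0.0]
force: [-0.2, 0.9, -0.2]
gripper_width: 0.0521
gripper_force: 0.0
time_s: 6.6
eef_pos: [0.4737, -0.3162, 0.1964]
orientation: [-0.004, 0.084, 0.996, 0.003]
force: [-0.5, 0.4, -1.0]
gripper_width: 0.0566
gripper_force: 0.0
[ 0.47476751 -0.31703333  0.1994044 ]
[(array([580.5, 205.5]), 844.5), (array([310. ,  71.5]), 418.5), (array([313. , 220.5]), 113.0), (array([432. , 269.5]), 20.0)]
[ 0.49889741 -0.12386103  0.124     ]
[ 0.37480146 -0.30387547  0.124     ]
[ 0.47683981 -0.31973835  0.124     ]
[ 0.53229141 -0.23551455  0.124     ]
```

View pics/w1.png

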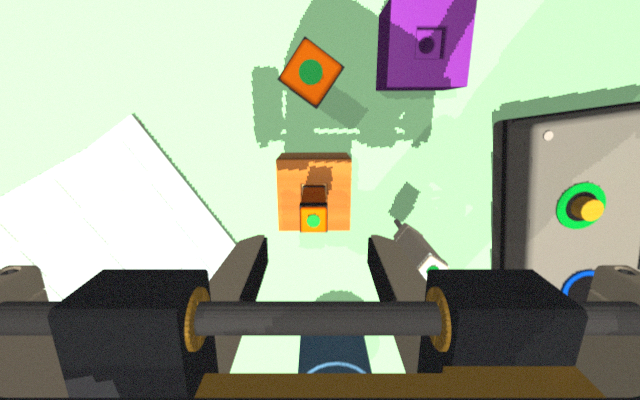

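The wrist view shows the tester's end dot at (313,220), with its sides square to the jaws, and the white look-alike at (432,269) near the right finger. I'll check that look-alike's height before descending.

Run:
```python
from h import *
w=bot.read_camera("wrist"); s=bot.read_camera("scene")
p=tri(w,(432,269.5),s,(251.4,251.2)); print(p)
b=blobs(w,(40,110,50),(80,255,255),(290,200,335,240),20)[0][0]
print(b,onplane(w,*b,.124), bot.read_state()["eef_pos"], bot.read_state()["orientation"])
```

```text
(array([ 0.537246  , -0.23422216,  0.12075122]), np.float64(0.0007897798221079929))
[314.  217.5] [ 0.47690026 -0.31983575  0.124     ] [ 0.47618921 -0.31855696  0.20258599] [ 3.28248313e-04  8.42997388e-02  9.96440375e-01 -1.57695830e-04]
```

```bash
python3 -m crank '[[100,0.003,-0.004,-0.2,0,0,0],[100,0.003,-0.004,-0.4,0,0,0],[100,0.003,-0.004,-0.46,0,0,0],[100,0.003,-0.004,-0.46,0,0,0],[255,0.003,-0.004,-0.46,0,0,0],[255,0.003,-0.004,-0.46,0,0,0],[255,0.003,-0.004,-0.46,0,0,0],[255,0.003,-0.004,-0.46,0,0,0]]' 30
```

```text
time_s: 7.55
eef_pos: [0.4767, -0.3206, 0.0873]
orientation: [0.001, 0.085, 0.996, -0.0]
force: [0.4, 0.1, -0.5]
gripper_width: 0.0291
gripper_force: 0.0
```

```bash
python3 -m crank '[[255,0,0,0,0,0,0],[255,0,0,0,0,0,0],[255,0,0,0,0,0,0]]'
```

```text
time_s: 7.85
eef_pos: [0.4765, -0.3203, 0.0866]
orientation: [0.0, 0.085, 0.996, -0.0]
force: [-1.3, 0.8, 5.5]
gripper_width: 0.0201
gripper_force: 30.0
```

```bash
python3 -m crank '[[255,0,0,0.04,0,0,0],[255,0,0,0.12,0,0,0],[255,0,0,0.24,0,0,0],[255,0,0,0.4,0,0,0],[255,0,0,0.5,0,0,0],[255,0,0,0.5,0,0,0],[255,0,0,0.5,0,0,0]]'
python3 - <<'E'
from h import *
s=bot.read_camera("scene"); t=bot.read_camera("top"); print(bot.read_state()["force"],bot.read_state()["eef_pos"])
a=np.hstack([cv2.resize(t["color"][175:275,370:470],None,fx=4,fy=4),cv2.resize(s["color"][150:310,130:290],(400,400))])
cv2.imwrite("pics/crop3.png",cv2.convertScaleAbs(a[:,:,::-1],alpha=1.8))
E
```

```text
time_s: 8.55
eef_pos: [0.4761, -0.3201, 0.211]
orientation: [0.0, 0.085, 0.996, -0.0]
force: [0.3, 0.3, -2.3]
gripper_width: 0.0199
gripper_force: 30.0
[ 0.32454053 -0.04885978 -1.70034166] [ 0.47568427 -0.31980599  0.20973619]
```

View pics/crop3.png

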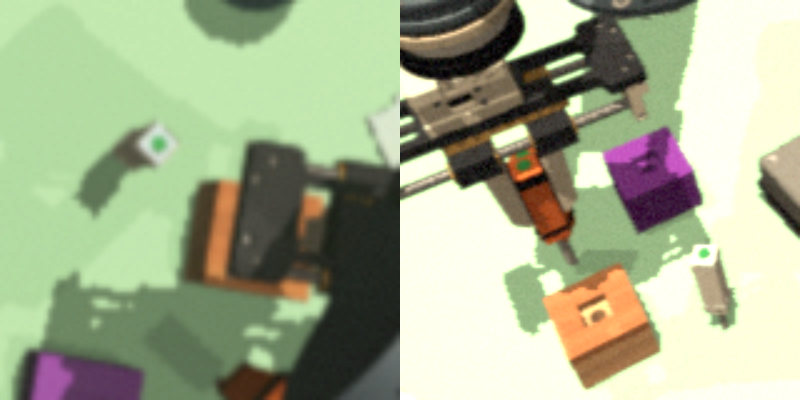

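```bash
python3 -m crank '[[255,0.03,0.15,0.02,0,0,0],[255,0.06,0.33,0.02,0,0,0],[255,0.1,0.52,0.02,0,0,0],[255,0.14,0.7,0.02,0,0,0],[255,0.184,0.86,0.02,0,0,0],[255,0.184,0.956,0,0,0,0],[255,0.184,0.956,-0.05,0,0,0],[255,0.184,0.956,-0.1,0,0,0]]'
python3 - <<'E'
from h import *
s=bot.read_camera("scene"); t=bot.read_camera("wrist"); st=bot.read_state();print(st["force"],st["eef_pos"])
for n,c,z in(("S",s,.07),("W",t,.07)): 
    for b in blobs(c,(45,130,50),(80,255,255),(0,0,640,400),30)[:5]: print(n,b[0],b[1],b[2],onplane(c,*b[0],z))
c=np.array(s["extrinsics"]); 
a=np.hstack([t["color"][50:350,120:520],cv2.resize(s["color"][150:250,265:400],None,fx=2.96,fy=3)])
cv2.imwrite("pics/crop4.png",cv2.convertScaleAbs(a[:,:,::-1],alpha=1.8)); print(a.shape)
E
```

```text
time_s: 9.45
eef_pos: [0.5218, -0.0811, 0.1845]
orientation: [-0.001, 0.084, 0.996, -0.0]
force: [-0.3, -0.1, -0.6]
gripper_width: 0.0196
gripper_force: 30.0
[-0.42347229 -0.40685632 -0.87979795] [ 0.52099966 -0.08185419  0.18353658]
S [306. 224.] 60.5 ((306.17327880859375, 224.23268127441406), (11.641935348510742, 16.418113708496094), 84.2894058227539) [ 0.52358087 -0.08335881  0.07      ]
W [318.  198.5] 792.5 ((318.0, 198.5), (41.0, 50.0), 90.0) [ 0.51910873 -0.0807294   0.07      ]
W [317. 296.] 178.0 ((317.0, 296.0), (10.0, 22.0), 90.0) [ 0.61256091 -0.09771693  0.07      ]
W [118.  270.5] 103.5 ((118.0, 270.5), (11.0, 12.0), 90.0) [ 0.55545904 -0.27281253  0.07      ]
(300, 800, 3)
```

View pics/crop4.png

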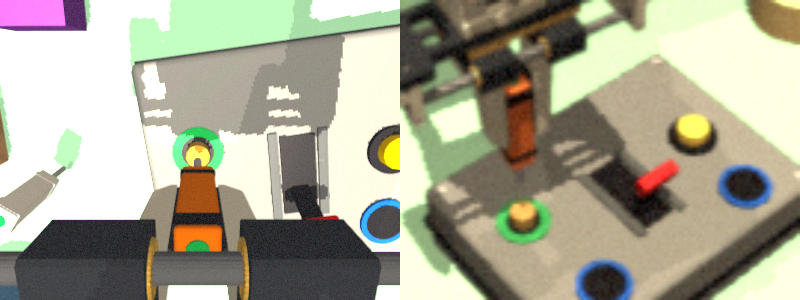

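```bash
python3 -m crank '[[255,0,0,-0.03,0,0,0],[255,0,0,-0.05,0,0,0],[255,0,0,-0.05,0,0,0],[255,0,0,-0.05,0,0,0]]'
python3 - <<'E'
from h import *
s=bot.read_camera("scene"); t=bot.read_camera("wrist"); st=bot.read_state();print(st["force"],st["eef_pos"])
def proj(c,p):
    E=np.array(c["extrinsics"]); q=E[:3,:3].T@(np.array(p)-E[:3,3]); return np.array([c["cx"]+c["fx"]*q[0]/-q[2],c["cy"]-c["fy"]*q[1]/-q[2]])
e=st["eef_pos"]; tip=[e[0],e[1],e[2]-.0826]
for n,c in(("S",s),("W",t)): print(n,"tip",proj(c,tip),"dx5mm",proj(c,np.add(tip,[.005,0,0]))-proj(c,tip),"dy5mm",proj(c,np.add(tip,[0,.005,0]))-proj(c,tip),"dz",proj(c,np.add(tip,[0,0,.005]))-proj(c,tip))
for n,c,R in(("S",s,(290,200,320,240)),("W",t,(280,160,360,240))):
    for b in blobs(c,(12,110,90),(30,255,255),R,4)[:3]: print(n,"brass",b[0],b[1],cv2.boundingRect(b[3]))
    for b in blobs(c,(45,130,50),(80,255,255),R,4)[:3]: print(n,"ring",b[0],cv2.boundingRect(b[3]))
a=np.hstack([cv2.resize(t["color"][160:240,280:360],(400,400),interpolation=cv2.INTER_NEAREST),cv2.resize(s["color"][200:240,286:326],(400,400),interpolation=cv2.INTER_NEAREST)])
cv2.imwrite("pics/crop5.png",cv2.convertScaleAbs(a[:,:,::-1],alpha=1.8))
E
```

```text
time_s: 9.95
eef_pos: [0.5223, -0.0815, 0.1737]
orientation: [0.0, 0.085, 0.996, -0.0]
force: [-0.7, 0.4, -0.8]
gripper_width: 0.0198
gripper_force: 30.0
[-0.29193168 -0.57427432 -0.75190451] [ 0.5224269  -0.08138971  0.17394608]
S tip [305.8644268  217.52935948] dx5mm [1.36387202 1.26097964] dy5mm [ 1.68264509 -1.11529376] dz [-0.11492874 -1.37625942]
W tip [317.57622703 210.80681852] dx5mm [1.09673911 6.06252414] dy5mm [ 6.41293909 -1.0522931 ] dz [0.00704684 2.05098402]
S brass [306.  220.5] 30.0 (302, 218, 9, 6)
S ring [306.  223.5] (298, 217, 17, 14)
W brass [317.  231.5] 441.0 (300, 224, 35, 16)
W brass [318. 206.] 359.5 (305, 195, 27, 23)
W ring [317.5 199. ] (292, 178, 52, 43)
```

View pics/crop5.png

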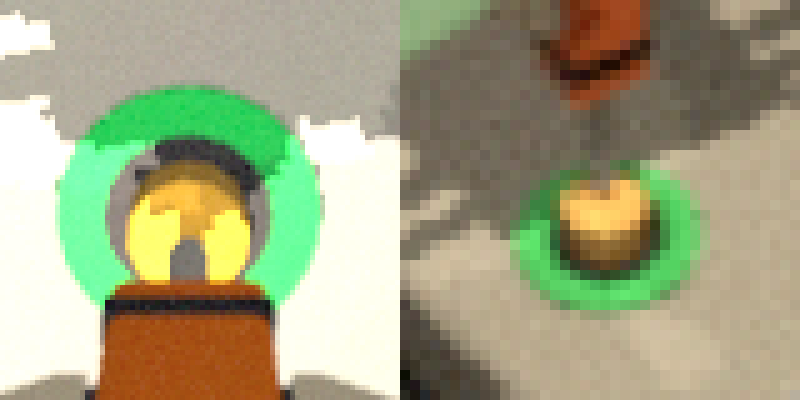

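Both views show the tip centred over the brass to within about 1 mm (wrist column 318 for both, scene 306). Next I'll press down.

```bash
python3 -m crank '[[255,0,0,-0.015,0,0,0],[255,0,0,-0.025,0,0,0],[255,0,0,-0.032,0,0,0],[255,0,0,-0.038,0,0,0],[255,0,0,-0.038,0,0,0],[255,0,0,-0.038,0,0,0],[255,0,0,-0.038,0,0,0]]' 40
```

```text
time_s: 10.75
eef_pos: [0.5223, -0.0812, 0.1642]
orientation: [0.0, 0.085, 0.996, 0.0]
force: [-1.1, 0.5, 2.3]
gripper_width: 0.0195
gripper_force: 40.0
```

```bash
python3 -m crank '[[255,0,0,0,0,0,0],[255,0,0,0,0,0,0],[255,0,0,0,0,0,0]]'; python3 -c "
from bench import bot;s=bot.read_state();print(s['force'],s['moment'],s['eef_pos'],s['orientation'])"
```

```text
time_s: 11.05
eef_pos: [0.5223, -0.0812, 0.1642]
orientation: [-0.0, 0.085, 0.996, 0.0]
force: [-0.6, -0.2, 1.2]
gripper_width: 0.0199
gripper_force: 40.0
[-0.63243741 -0.24307213  1.21660106] [0.14586581 0.23594103 0.01641262] [ 0.52226072 -0.08123891  0.1641681 ] [-1.64038081e-06  8.48008478e-02  9.96397921e-01  2.08939063e-06]
```

```bash
python3 -m crank '[[255,0,0,-0.003,0,0,0],[255,0,0,-0.006,0,0,0],[255,0,0,-0.006,0,0,0],[255,0,0,-0.006,0,0,0],[255,0,0,-0.006,0,0,0]]'
python3 - <<'E'
from h import *
f=[]
for i in range(10):
    s=bot.read_camera("scene"); f.append(bot.read_state()["force"])
print(np.mean(f,0),np.std(f,0),bot.read_state()["eef_pos"])
w=bot.read_camera("wrist")
for n,c,R in(("S",s,(290,200,320,240)),("W",w,(280,160,360,240))):
    for b in blobs(c,(12,110,90),(30,255,255),R,4)[:2]: print(n,"brass",b[0],cv2.boundingRect(b[3]))
print([(b[0],b[1]) for b in blobs(s,(0,150,60),(6,255,255),(265,165,410,275))])
a=np.hstack([cv2.resize(w["color"][160:240,280:360],(400,400),interpolation=cv2.INTER_NEAREST),cv2.resize(s["color"][180:240,286:346],(400,400),interpolation=cv2.INTER_NEAREST)])
cv2.imwrite("pics/crop6.png",cv2.convertScaleAbs(a[:,:,::-1],alpha=1.8))
E
```

```text
time_s: 11.55
eef_pos: [0.5223, -0.0812, 0.1626]
orientation: [0.0, 0.085, 0.996, 0.0]
force: [-1.2, 0.9, 1.8]
gripper_width: 0.02
gripper_force: 40.0
[-1.23743534  0.59332452  2.59970636] [0.7276649  0.60629182 0.41256723] [ 0.52227999 -0.0812588   0.16261439]
S brass [306. 222.] (302, 220, 9, 5)
W brass [317.  231.5] (300, 224, 35, 16)
W brass [317.5 207.5] (304, 198, 28, 20)
[(array([351.5, 208.5]), 61.5)]
```

View pics/crop6.png

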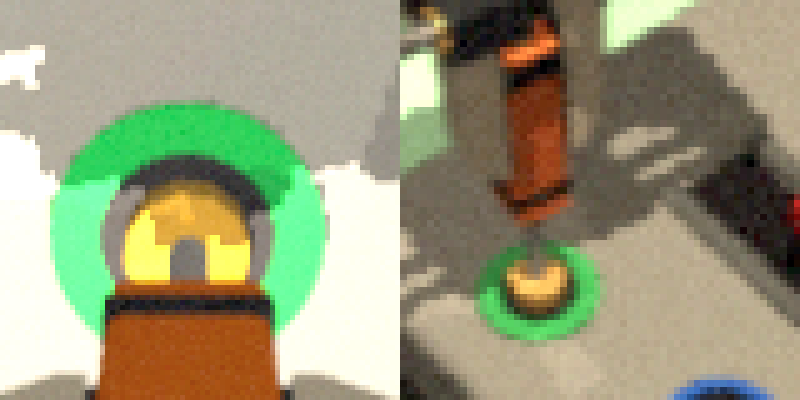

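The tip is on the middle of the contact, pressed about 4 mm in (kinematics 4.0 mm, force about 3.4 N). The lever is up at scene (351.5,208.5).

```bash
python3 -c "
from bench import bot;print(bot.close_job())"
```

```text
the job is handed in; nothing more can be done
None
```

The job is handed in: the button press dropped the lever and the button came back out, I raised the lever and it stays up, and the tester is held upright on the middle of the contact, pressed about half-way (about 4 mm, 3.4 N). The arm never went near the tape roll, label roll or mug.

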